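# Hang the caddy on the cleat board and latch it

## Task

Hang the empty carrying caddy on the upright board: pick it up by its handle, tip it about 15 degrees so that its top leans towards the board, bring its angled rear strip over the middle of the board's cleat, and lower and level it until the strip is fully home in the cleat and the caddy hangs upright with its back against the rest rail. Let go of it, then flip the board's spring latch lever over its high point until it snaps closed above the caddy's back. Leave the other things on the bench where they are.

Things in the scene. Friction and masses are not known exactly. Their poses are not given: they have to be found in the camera images.
- stand: fixed upright board: white panel 220 mm wide, 12 thick, top edge 168 above the bench, on a steel foot reaching 75 behind it. Origin on the bench, middle of the panel's front face; +x points into the panel (away from the side things hang on), +y along the panel to the latch end, z up. A grey rest rail 150 wide stands 22.5 out of the front, z 84 to 97
- cleat_edge (a point): middle of the free upper edge of the board's aluminium cleat, at x -20, y 0, z 150 mm in the board's frame (axes as the board). The cleat is 4 mm sheet, 150 wide; it leaves the panel at z 115 and rises outward at 60 degrees from level, so that an open V-shaped pocket lies between it and the panel
- seat (a point): fixed point of the board, in the cleat's pocket, x -5, y 0, z 132 mm in the board's frame: the caddy_strip point lies here (same axes) when the caddy hangs fully home in the middle
- caddy: the loose caddy, 0.2 to 0.42 kg: grey open bin 70 deep (x), 130 wide (y), 55 high, two partitions, aluminium back plate 84 high at +x, carrying handle above; overall height 135 mm. Origin: middle of its underside; x out of its back, z up. Hung, its axes are those of the board
- caddy_handle (a point): centre of the caddy's handle bar, 121 mm above the underside, over the middle of the bin: a grey bar 12 mm thick (x), 28 high, 120 clear length (y) between its two end posts (18 wide in x), open space before, behind and below it. Same axes as the caddy
- caddy_strip (a point): middle of the lower free edge of the caddy's angled rear strip: 4 mm aluminium sheet 130 wide that leaves the back plate's top (83 mm up, x 35 mm) and slopes down and backward at 60 degrees from level; this edge is 52 mm above the underside, 53 mm behind the bin's middle. Same axes as the caddy
- latch (a joint): spring latch lever at the board's +y end, turning about the board's x axis. 0 = open, leaning outward (+y) 65 degrees above level; vertical at 0.44; 2.0 = closed, level, pointing to -y, 4 mm above the caddy's back. The spring pushes it away from 0.6: below that it falls back open, beyond it snaps shut by itself. It takes about 1.5 N at the tip, and is blocked by a caddy not fully home
- latch_pivot (a point): fixed pivot of the latch lever: in the board's frame x -21, y 102, z 182 mm
- latch_tip (a point): end of the latch lever (round black grip 16 mm thick), 72 mm from the pivot; the lever's arm is 12 wide along the board's x, 8 thick
- tape_c (a point): roll of tape, 65 mm across, 19 high, bystander; its centre
- timer_c (a point): small white timer 62x66x19 mm, bystander; its centre
- bottle_c (a point): small bottle with lid 56 mm across, 105 high, bystander; its centre
- marker_c (a point): black marker 136 mm long, 13 high, lying, bystander; its centre
Things that resemble listed ones, but are neither listed nor needed, are in the scene too. What is shaped like the caddy but green is not meant.

How it is judged:
By the outcome, as a careful person would: the job done as asked, in the order asked, and still so for the second after the job is handed in, with the robot touching nothing.
It also fails if it takes over 54 s, if anything falls off the work surface, if the arm or the gripper's body presses on something with over 40 N, if the wrist force passes 120 N, or if a joint passes its speed limit or range.

## Robot

A 7-joint arm with a two-finger parallel gripper is mounted at the origin on a cart in front of the work surface, level with it; the furniture and walls round the work are solid. World frame = base frame: x ahead of the robot, y to its left, z up, the work surface at z = 0. Lengths are in m, angles in rad, forces in N, time in s.
With the tool pointing down it reaches from about 0.4 to 0.85 m from the base axis. Payload 4.5 kg.
Tool frame: the origin (TCP) lies at the very end of the fingers, on their centre line; the grasp point (between the pads) lies 19 mm behind it; y points along the fingers, x is the direction in which the jaws open and shut, and the axes are right-handed (so a half turn about y gives the same grasp; the last joint's range is limited). The gripper opens to 88 mm and grips with 3 to 60 N. Pads are 18 mm wide; open, the fingers measure 123 mm over their backs; the gripper's body (75 mm by 187 mm) begins 45 mm behind the grasp point.
Start: joints at [1.372, 0.689, -0.195, 1.565, 0.157, 0.902, -0.215], TCP at [0.144, -0.608, 0.239] pointing down, gripper open.
Joint ranges: [-3.01, 3.01], [-0.46, 2.08], [-1.47, 1.51], [0.13, 2.56], [-1, 4.14], [0.04, 2.09], [-2.66, 2.66]. Speed limits (rad/s): [2.57, 2.57, 3.14, 3.14, 3.14, 3.14, 3.14].

## Interface

Orientations are given as a unit quaternion [x, y, z, w].
In Python, from plant import r gives the robot as it stands.
- The arm moves only by the shell command python3 -m inch 'ROWS' [OPENING] [FORCE]. ROWS is JSON, a list of rows, each a list of 6 numbers: the shift along the tool's x, y, z in mm, then the turn, a rotation vector about the tool's x, y, z in rad. In form: [[x, y, z, ax, ay, az], ...]. A call has 1 to 12 rows; each row shifts and turns the commanded pose from where the row before left it, along the tool's axes as they then stand; what a row does not reach is not made up. A row lasts 1/12 s, in which the tool goes at most 41.7 mm and 7.16 degrees, less where a joint would pass 70% of its speed; a pose out of reach is approached as far as the arm can. A call is refused whole if a number of a shift passes 41.7 or a number of a turn 0.125, either way. A call with a gripper value outside its range is refused whole. OPENING is the finger opening in mm, from 0 to 88.1, set as the call begins (- or left out, the last holds). The fingers move at their own pace and stop on an object; FORCE is the grip in N (left out, the last holds). Time passes only in rows, so rows that do not move let the fingers close. It gives the time, the measured TCP pose, the force and the opening at its end, in the units of the state.
- r.get_state(): the state, without advancing time (a new reading comes with each control period).
- r.snapshot(name): name is "scene" or "top" or "wrist"; returns a dict with "img" (480x640x3 uint8, red, green, blue), "range_z" (480x640 float32, m along the optical axis (not along the pixel's ray), 0 where there is no reading), "mtx" (3x3 intrinsics, pixels), "camera_from_world" (4x4, takes a point from world to camera coordinates); the wrist camera has in their place "tool_from_camera" (4x4, takes a point from camera to tool coordinates, whose origin is the TCP and whose axes are the tool frame's). Camera axes: x right, y down, z forward; pixel columns grow to the right and rows downward; lengths in m; the calibration is good to about 2 mm. A picture is of the moment at which its call begins: read the wrist's pose just before it.
- r.finish_job(): hands the job in, once; it reports no verdict.
The state is a dict: "clock": time; "q": joint angles; "qd": joint speeds; "joint_torque": joint torques, N m; "tool_pos": TCP position; "eef_rot": TCP orientation; "contact_force": force on the tool from outside, world axes, zero at the start; "moment": the same for the moment, N m; "opening": opening from 0.0 (shut) to 1.0 (fully open).
Only numpy, scipy, OpenCV 4.12 (cv2) and the standard library are available. Lean on these libraries where they do the work, as an engineer would, in place of code of your own. Each camera call takes 0.05 s, during which the arm holds its last target.

## Working session

There is one attempt and no reset: what is moved stays moved. The work goes in short steps, Python scripts to look and compute and a shell command to move; the robot and the scene stay as the last step left them, time stands still between calls to the robot, and variables do not carry over. Pictures are saved under pics/ and viewed, and the job is handed in when it is done.

```bash
ls; mkdir -p pics
python3 - <<'E'
from plant import r
import cv2, numpy as np
s=r.get_state()
print({k:np.round(v,3).tolist() for k,v in s.items()})
for n in ["scene","top"]:
    d=r.snapshot(n)
    cv2.imwrite(f"pics/{n}0.png",d["img"][:,:,::-1]); np.savez(f"{n}0.npz",**d)
    print(n,d["mtx"].tolist(),np.round(d["camera_from_world"],4).tolist(),(d["range_z"]>0).mean())
s=r.get_state()
d=r.snapshot("wrist");cv2.imwrite("pics/wrist0.png",d["img"][:,:,::-1]);print(np.round(d["tool_from_camera"],4).tolist(),d["mtx"].tolist())
E
```

```text
pics
{'clock': 0.0, 'q': [1.372, 0.69, -0.195, 1.566, 0.157, 0.902, -0.215], 'qd': [-0.002, -0.0, -0.002, 0.002, 0.002, 0.0, -0.002], 'joint_torque': [-0.0, -52.757, -1.267, -15.344, -0.053, 0.006, 0.0], 'tool_pos': [0.144, -0.608, 0.238], 'eef_rot': [-0.554, 0.439, -0.438, 0.555], 'contact_force': [-0.799, 0.512, 0.524], 'moment': [0.056, 0.016, 0.015], 'opening': 0.999}
scene [[479.38930000696416, 0.0, 315.27098110624365], [0.0, 479.38930000696416, 237.72393854885493], [0.0, 0.0, 1.0]] [[-0.5719, -0.8203, 0.0008, 0.3102], [-0.5916, 0.4117, -0.6932, 0.4602], [0.5683, -0.3969, -0.7207, 0.9376], [0.0, 0.0, 0.0, 1.0]] 0.9958463541666667
top [[438.5324429257157, 0.0, 317.7730946775048], [0.0, 438.5324429257157, 242.48916162862963], [0.0, 0.0, 1.0]] [[-0.0086, -1.0, -0.0037, -0.0168], [-0.9778, 0.0092, -0.2093, 0.6231], [0.2093, 0.0019, -0.9778, 1.0134], [0.0, 0.0, 0.0, 1.0]] 0.9958365885416667
[[1.0, -0.0007, -0.0006, -0.0002], [0.0004, -0.2629, 0.9648, -0.1451], [-0.0009, -0.9648, -0.2629, 0.0667], [0.0, 0.0, 0.0, 1.0]] [[432.4879758931369, 0.0, 319.6713821842707], [0.0, 432.4879758931369, 240.86547562962767], [0.0, 0.0, 1.0]]
```

View pics/scene0.png

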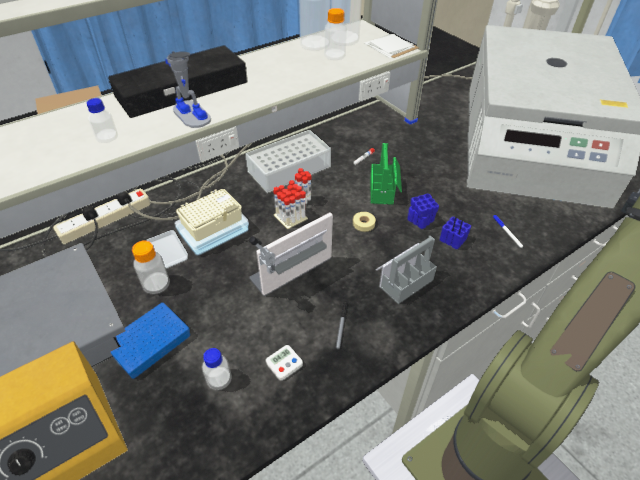

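View pics/top0.png

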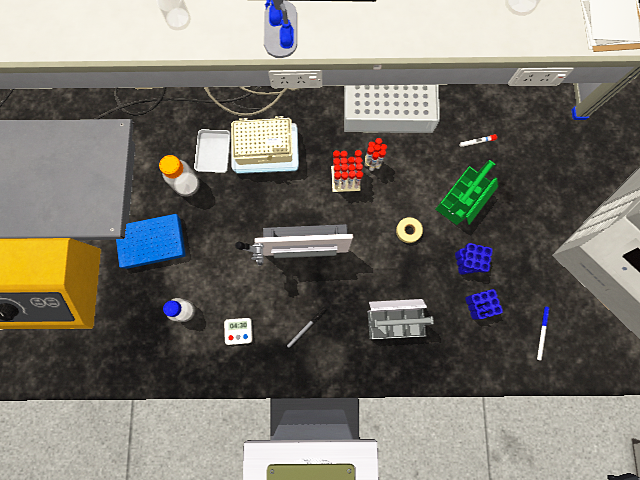

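View pics/wrist0.png

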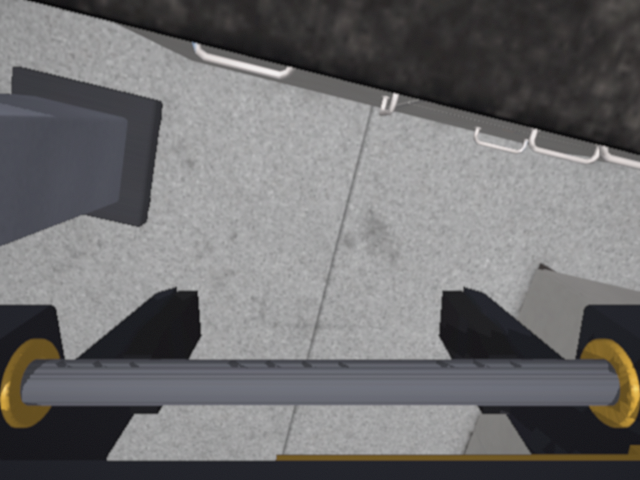

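The caddy is at about (400,320) in the top view, with its back towards +x. The board is at about (300,240) and its latch end is at the left (+y). Next I'll get their poses from depth.

```bash
cat > h.py <<'E'
import numpy as np, cv2
def cloud(d):
    K=d["mtx"];T=np.linalg.inv(d["camera_from_world"]);z=d["range_z"].astype(float)
    v,u=np.mgrid[:480,:640]
    P=np.stack([(u-K[0,2])/K[0,0]*z,(v-K[1,2])/K[1,1]*z,z],-1)
    W=P@T[:3,:3].T+T[:3,3]; W[z==0]=np.nan
    return W
def rect(p): return cv2.minAreaRect((p*1000).astype(np.float32))
E
python3 - <<'E'
import numpy as np,cv2
from h import *
for n in ["scene","top"]:
    d=np.load(n+"0.npz");W=cloud(d);img=d["img"]
    print(n,"bench z",np.nanmedian(W[300:360,300:360,2]))
    if n=="top": boxes={"board":(235,355,215,265),"caddy":(355,445,290,350)}
    else: boxes={"board":(240,345,205,300),"caddy":(370,445,230,305)}
    for k,(a,b,c,e) in boxes.items():
        p=W[c:e,a:b].reshape(-1,3);p=p[~np.isnan(p[:,0])]
        for lo,hi in ([(.02,.08),(.08,.1),(.13,.155),(.16,.172),(.172,.26)] if k=="board" else [(.01,.05),(.05,.06),(.075,.09),(.105,.13),(.128,.15)]):
            q=p[(p[:,2]>lo)&(p[:,2]<hi)]
            if len(q)>5: print(k,lo,hi,len(q),np.round(np.median(q,0),4),rect(q[:,:2]))
        cv2.imwrite(f"pics/{n}_{k}.png",cv2.resize(img[c:e,a:b,::-1],None,fx=6,fy=6,interpolation=cv2.INTER_CUBIC)[:600,:800])
E
```

```text
scene bench z 0.002377802689243702
board 0.02 0.08 1304 [ 0.6086 -0.0184  0.0422] ((711.8883056640625, -16.891250610351562), (212.57913208007812, 284.388916015625), 75.3089370727539)
board 0.08 0.1 497 [0.5931 0.01   0.0968] ((692.37939453125, -14.9427490234375), (207.72305297851562, 271.0705261230469), 72.77412414550781)
board 0.13 0.155 643 [0.605  0.0109 0.1446] ((584.5886840820312, 9.959465026855469), (58.16500473022461, 220.2716064453125), 0.4980100095272064)
board 0.16 0.172 456 [0.6083 0.0128 0.1682] ((589.5732421875, 9.112068176269531), (58.45167922973633, 222.24070739746094), 2.8463778495788574)
board 0.172 0.26 278 [0.5751 0.1176 0.1929] ((601.5353393554688, 27.196624755859375), (44.96638488769531, 241.50450134277344), 16.302980422973633)
caddy 0.01 0.05 1110 [ 0.4238 -0.2205  0.0315] ((449.340576171875, -259.40435791015625), (199.73455810546875, 223.6691436767578), 56.09225845336914)
caddy 0.05 0.06 241 [ 0.4074 -0.1907  0.0548] ((434.479248046875, -268.6836853027344), (88.16494750976562, 250.0985107421875), 1.2407958507537842)
caddy 0.075 0.09 147 [ 0.4557 -0.1705  0.0846
[... 1222 characters left out ...]
8.87335205078125, -208.80421447753906), (67.30492401123047, 128.08570861816406), 2.9914534091949463)
caddy 0.05 0.06 225 [ 0.4388 -0.2071  0.0547] ((437.2734069824219, -209.15457153320312), (89.11096954345703, 131.28794860839844), 2.3626980781555176)
caddy 0.075 0.09 269 [ 0.463  -0.2083  0.0819] ((445.4700012207031, -209.34078979492188), (50.78538513183594, 129.20851135253906), 2.6119134426116943)
caddy 0.105 0.13 35 [ 0.424  -0.2263  0.1203] ((427.9192810058594, -208.92575073242188), (17.6746826171875, 127.21162414550781), 2.403630495071411)
caddy 0.128 0.15 340 [ 0.4281 -0.21    0.1338] ((427.6934814453125, -210.27243041992188), (17.585926055908203, 129.89236450195312), 2.463223457336426)
```

View pics/scene_board.png

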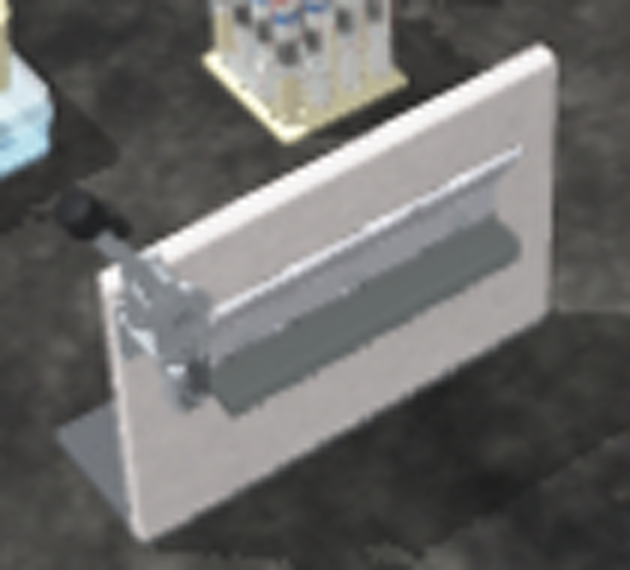

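View pics/scene_caddy.png

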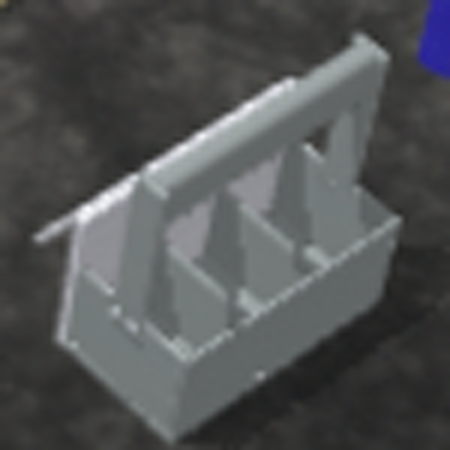

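Run:
```python
import numpy as np,cv2
from h import *
for n in ["scene","top"]:
    d=np.load(n+"0.npz");W=cloud(d)
    a,b,c,e=(235,355,215,265) if n=="top" else (240,345,205,300)
    p=W[c:e,a:b].reshape(-1,3);p=p[~np.isnan(p[:,0])]
    def line(q,lab,robust=True):
        l=cv2.fitLine((q[:,:2]*1000).astype(np.float32),cv2.DIST_HUBER,0,.01,.01).ravel()
        t=l[:2]*np.sign(l[1]);x0=l[2]-t[0]/t[1]*l[3]
        print(n,lab,len(q),"yaw",np.round(np.degrees(np.arctan2(-t[0],t[1])),2),"x at y=10mm",np.round(x0+t[0]/t[1]*10,1))
    # front-face lower half (below rail): z .03-.08
    for lab,zl,zh,xl,xh in [("face low",.015,.08,.59,.63),("face mid",.1,.115,.59,.63),("cleat edge",.147,.156,.57,.605),("top",.1655,.1715,.595,.64),("rail top",.0945,.0985,.57,.62)]:
        q=p[(p[:,2]>zl)&(p[:,2]<zh)&(p[:,0]>xl)&(p[:,0]<xh)&(p[:,1]<.09)]
        if len(q)>20:
            line(q,lab); print(np.percentile(q,[2,50,98],axis=0).round(4).tolist())
    q=p[(p[:,2]>.165)&(p[:,2]<.1715)&(p[:,0]>.59)&(p[:,0]<.64)]
    print("top rect",rect(q[:,:2]))
    q=p[(p[:,2]>.18)&(p[:,1]>.08)]
    print("lever",np.round(q[np.argsort(q[:,2])][[0,-1]],4).tolist(),q[q[:,2]>.235].mean(0) if (q[:,2]>.235).any() else "")
```

```text
scene face low 685 yaw 1.95 x at y=10mm 606.0
[[0.602, -0.0975, 0.0163], [0.6065, -0.0023, 0.039], [0.6112, 0.0873, 0.0751]]
scene face mid 287 yaw 2.83 x at y=10mm 602.5
[[0.5912, -0.0918, 0.1002], [0.6024, 0.0012, 0.1063], [0.6102, 0.0787, 0.1145]]
scene cleat edge 151 yaw 1.17 x at y=10mm 586.8
[[0.5822, -0.0608, 0.1473], [0.5871, 0.0295, 0.1518], [0.6049, 0.0832, 0.1558]]
scene top 270 yaw 2.25 x at y=10mm 609.7
[[0.6036, -0.0945, 0.1657], [0.6102, -0.0021, 0.1692], [0.6195, 0.0866, 0.1713]]
scene rail top 177 yaw 4.8 x at y=10mm 591.3
[[0.5813, -0.0847, 0.0948], [0.5914, 0.0087, 0.0972], [0.6095, 0.0826, 0.0984]]
top rect ((607.194580078125, 10.369583129882812), (23.127601623535156, 219.5150146484375), 2.8463778495788574)
lever [[0.5602, 0.1018, 0.18], [0.5739, 0.1384, 0.2523]] [0.57725915 0.13733779 0.24515515]
top face low 63 yaw 2.42 x at y=10mm 606.0
[[0.609, -0.0978, 0.0167], [0.6099, -0.0836, 0.0462], [0.6111, -0.0688, 0.0774]]
top face mid 22 yaw 7.81 x at y=10mm 597.1
[[0.5914, -0.0975, 0.1003], [0.6097, -0.0761, 0.1061], [0.6111, 0.0684, 0.1143]]
top cleat edge 138 yaw 1.47 x at y=10mm 587.9
[[0.5837, -0.0598, 0.1472], [0.5879, 0.0177, 0.1489], [0.6048, 0.0832, 0.1528]]
top top 336 yaw 1.78 x at y=10mm 612.5
[[0.6057, -0.0947, 0.1656], [0.6131, -0.0043, 0.1673], [0.6202, 0.086, 0.1701]]
top rail top 209 yaw 2.5 x at y=10mm 589.9
[[0.584, -0.0727, 0.0947], [0.5904, 0.0082, 0.0964], [0.6097, 0.0796, 0.0983]]
top rect ((612.328125, 10.473709106445312), (23.572763442993164, 218.26988220214844), 5.534393787384033)
lever [[0.576, 0.1058, 0.1811], [0.5797, 0.1351, 0.2505]] [0.58044216 0.13613764 0.24332241]
```

```bash
cat >> h.py <<'E'
from scipy.spatial.transform import Rotation as R
def down(yaw,tilt=0,ax=None):
    # tool x=(cos,sin,0), y=-z ; tilt about board y (top towards +x)
    c,s=np.cos(yaw),np.sin(yaw)
    M=np.array([[c,s,0],[0,0,-1],[-s,c,0]]).T
    a=np.array([-s,c,0]) if ax is None else ax
    return R.from_rotvec(a*tilt)*R.from_matrix(M)
def todo(s,p,Rt):
    Rc=R.from_quat(s["eef_rot"])
    d=Rc.inv().apply(np.array(p)-s["tool_pos"])*1000
    rv=(Rc.inv()*Rt).as_rotvec()
    dn=Rt.inv().apply(np.array(p)-s["tool_pos"])*1000
    print("t",round(s["clock"],2),"pos",np.round(s["tool_pos"],4),"shift now-axes",d.round(1),"turn",rv.round(4),"| shift in target axes",dn.round(1),"F",np.round(s["contact_force"],1),"open",round(s["opening"]*88.1,1))
CADDY=np.array([.427,-.2105]);CY=np.radians(2.5)
BO=np.array([.606,.0105]);BY=np.radians(2.0)
def board(p):
    c,s=np.cos(BY),np.sin(BY);return np.array([BO[0]+c*p[0]-s*p[1],BO[1]+s*p[0]+c*p[1],p[2]])
E
python3 - <<'E'
from plant import r
from h import *
s=r.get_state();print(R.from_quat(s["eef_rot"]).as_matrix().round(3))
todo(s,[CADDY[0],CADDY[1],.24],down(CY))
todo(s,[CADDY[0],CADDY[1],.24],down(CY+np.pi))
E
```

```text
[[ 0.231 -0.     0.973]
 [-0.973  0.001  0.231]
 [-0.001 -1.    -0.   ]]
t 0.15 pos [ 0.144  -0.6077  0.2381] shift now-axes [-321.2   -1.5  367. ] turn [-9.0000e-04 -1.3816e+00 -1.2000e-03] | shift in target axes [300.   -1.9 384.5] F [-0.8 -0.2 -0. ] open 88.1
t 0.15 pos [ 0.144  -0.6077  0.2381] shift now-axes [-321.2   -1.5  367. ] turn [ 1.30e-03  1.76e+00 -9.00e-04] | shift in target axes [-300.    -1.9 -384.5] F [-0.8 -0.2 -0. ] open 88.1
```

```bash
python3 -m inch '[[-26.8,0,30.6,0,0,0],[-26.8,0,30.6,0,0,0],[-26.8,0,30.6,0,0,0],[-26.8,0,30.6,0,0,0],[-26.8,0,30.6,0,0,0],[-26.8,0,30.6,0,0,0],[-26.8,0,30.6,0,0,0],[-26.8,0,30.6,0,0,0],[-26.8,0,30.6,0,0,0],[-26.8,0,30.6,0,0,0],[-26.8,0,30.6,0,0,0],[-26.4,0,30.4,0,0,0]]' 60 && python3 -m inch '[[0,0,0,0,-0.115,0],[0,0,0,0,-0.115,0],[0,0,0,0,-0.115,0],[0,0,0,0,-0.115,0],[0,0,0,0,-0.115,0],[0,0,0,0,-0.115,0],[0,0,0,0,-0.115,0],[0,0,0,0,-0.115,0],[0,0,0,0,-0.115,0],[0,0,0,0,-0.115,0],[0,0,0,0,-0.115,0],[0,0,0,0,-0.116,0]]'
cat > look.py <<'E'
import sys
from plant import r
from h import *
s=r.get_state()
d=r.snapshot("wrist");cv2.imwrite(f"pics/{sys.argv[1]}.png",d["img"][:,:,::-1]);np.savez(sys.argv[1]+".npz",tp=s["tool_pos"],tr=s["eef_rot"],**d)
E
python3 look.py w1; python3 -c "
from plant import r
from h import *
s=r.get_state();print(np.round(s['q'],3));todo(s,[CADDY[0],CADDY[1],.102],down(CY))"
```

```text
clock: 1.15
tool_pos: [0.4279, -0.2091, 0.2387]
eef_rot: [0.555, -0.439, 0.438, -0.555]
contact_force: [1.3, -0.4, 0.7]
opening: 0.681
clock: 2.15
tool_pos: [0.427, -0.211, 0.2386]
eef_rot: [0.707, 0.017, -0.017, -0.707]
contact_force: [-0.6, -0.2, -0.0]
opening: 0.682
[ 0.73   0.543 -0.567  1.989  0.429  0.729 -0.045]
t 2.2 pos [ 0.4269 -0.2111  0.2385] shift now-axes [  0.2 136.5   0.6] turn [-0.0002  0.0098 -0.0006] | shift in target axes [1.000e-01 1.365e+02 6.000e-01] F [-0.  -0.8  0.1] open 60.1
```

View pics/w1.png

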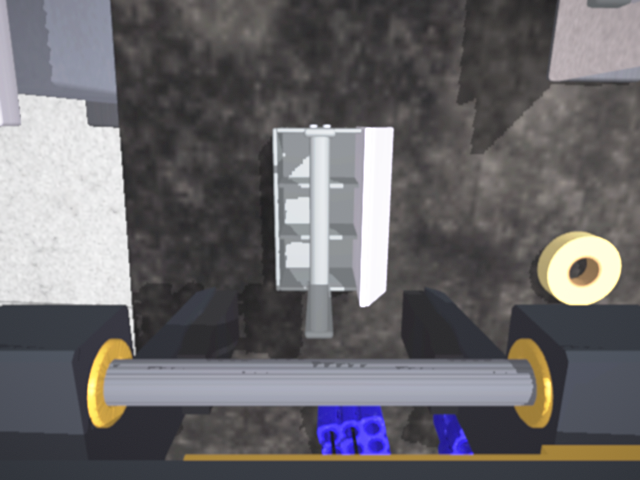

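The handle bar sits on the tool centre line (column ~319). A quick depth check from the wrist, then I'll descend.

```bash
python3 - <<'E'
from h import *
d=np.load("w1.npz");K=d["mtx"];T=d["tool_from_camera"];z=d["range_z"].astype(float)
v,u=np.mgrid[:480,:640];P=np.stack([(u-K[0,2])/K[0,0]*z,(v-K[1,2])/K[1,1]*z,z],-1)@T[:3,:3].T+T[:3,3]
W=R.from_quat(d["tr"]).apply(P.reshape(-1,3))+d["tp"];m=np.zeros((480,640),bool);m[115:345,262:400]=1
W=W[m.ravel()&(z.ravel()>0)]
for a,b in [(.05,.058),(.078,.09),(.125,.145)]:
    q=W[(W[:,2]>a)&(W[:,2]<b)];print(a,len(q),rect(q[:,:2]),np.median(q[:,2]))
E
python3 -m inch '[[0,25,0,0,0,0],[0,25,0,0,0,0],[0,25,0,0,0,0],[0,25,0,0,0,0],[0,20,0,0,0,0],[0,12,0,0,0,0],[0,4.5,0,0,0,0],[0,0,0,0,0,0]]' - 20
```

```text
0.05 1803 ((435.2403564453125, -209.63565063476562), (89.3322982788086, 130.34744262695312), 2.400728464126587) 0.05403530348114868
0.078 2272 ((442.2927551269531, -210.04571533203125), (48.595096588134766, 129.0726318359375), 1.473738193511963) 0.08246390210143346
0.125 4354 ((425.8049011230469, -211.2236328125), (17.62859535217285, 130.05006408691406), 2.4624264240264893) 0.13353427206333035
clock: 2.87
tool_pos: [0.4268, -0.2107, 0.1014]
eef_rot: [-0.707, -0.014, 0.015, 0.707]
contact_force: [-0.5, -0.3, 0.1]
opening: 0.681
```

```bash
python3 -m inch '[[0,0,0,0,0,0],[0,0,0,0,0,0],[0,0,0,0,0,0],[0,0,0,0,0,0],[0,0,0,0,0,0],[0,0,0,0,0,0],[0,0,0,0,0,0]]' 0 50; python3 -m inch '[[0,-5,0,0,0,0],[0,-10,0,0,0,0],[0,-20,0,0,0,0],[0,-25,0,0,0,0],[0,-25,0,0,0,0],[0,-25,0,0,0,0],[0,-25,0,0,0,0],[0,-15,0,0,0,0],[0,0,0,0,0,0]]'
python3 - <<'E'
from plant import r
from h import *
s=r.get_state()
th=np.radians(15);Rt=down(BY,th)
# grasp point in caddy: (0,0,.121); strip (.053,0,.052); strip rel grasp (.053,0,-.069)
B=R.from_euler('z',BY)*R.from_euler('y',th)
def tcp(strip,tilt,gz=.121,gx=0.):
    B=R.from_euler('z',BY)*R.from_euler('y',tilt)
    g=board(strip)-B.apply([.053-gx,0,.052-gz])
    return g+B.apply([0,0,-.019])
for lab,st,ti in [("above tilt",[-.008,0,.185],th),("home",[-.005,0,.132],0)]:
    p=tcp(st,ti);print(lab,p.round(4));todo(s,p,down(BY,ti))
todo(s,[CADDY[0],.0,.2],down(BY,th))
d=r.snapshot("scene");cv2.imwrite("pics/s1.png",d["img"][:,:,::-1]);np.savez("s1.npz",**d)
E
python3 look.py w2
```

```text
clock: 3.45
tool_pos: [0.4273, -0.2111, 0.1024]
eef_rot: [0.707, 0.015, -0.015, -0.707]
contact_force: [-0.3, 0.5, -1.0]
opening: 0.17
clock: 4.2
tool_pos: [0.4284, -0.2113, 0.2549]
eef_rot: [0.708, 0.017, -0.013, -0.706]
contact_force: [-0.1, 0.3, -4.0]
opening: 0.131
above tilt [0.5598 0.0089 0.247 ]
t 4.2 pos [ 0.4284 -0.2113  0.2549] shift now-axes [140.6   8.  214.4] turn [0.0032 0.0074 0.2664] | shift in target axes [136.2 -28.4 215.4] F [-0.1  0.3 -4. ] open 11.5
home [0.548  0.0085 0.182 ]
t 4.2 pos [ 0.4284 -0.2113  0.2549] shift now-axes [128.5  73.  214.6] turn [0.0022 0.0077 0.0046] | shift in target axes [127.2  72.9 215.4] F [-0.1  0.3 -4. ] open 11.5
t 4.2 pos [ 0.4284 -0.2113  0.2549] shift now-axes [  7.3  54.4 211.3] turn [0.0032 0.0074 0.2664] | shift in target axes [ 19.9  51.5 211.2] F [-0.1  0.3 -4. ] open 11.5
```

View pics/s1.png

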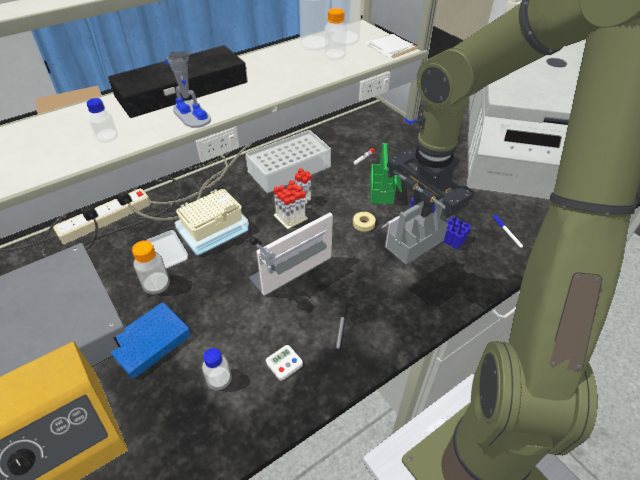

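View pics/w2.png

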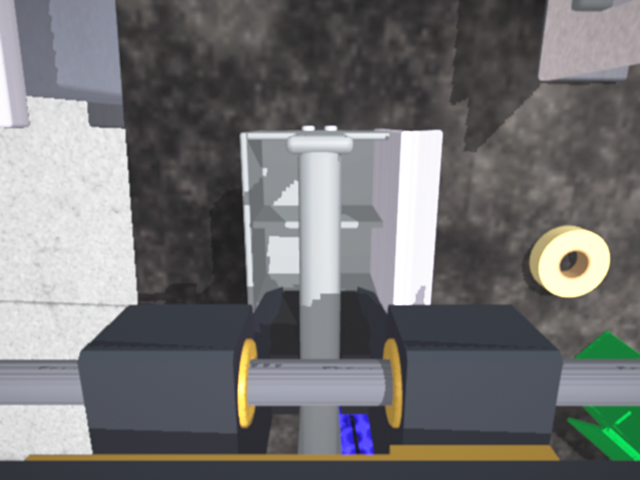

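```bash
python3 -m inch '[[0,0,8,0,0,0.022],[0,0,15,0,0,0.022],[0,0,20,0,0,0.022],[0,0,22,0,0.002,0.022],[0,0,22,0,0.002,0.022],[0,0,22,0,0.002,0.022],[0,0,22,0,0.002,0.022],[0,0,22,0,0,0.022],[0,0,22,0,0,0.022],[0,0,20,0,0,0.022],[0,0,13,0,0,0.022],[0,0,7,0,0,0.022]]';python3 -m inch '[[0,0,0,0,0,0]]'
cat > st.py <<'E'
from plant import r
from h import *
import sys
def tcp(strip,tilt,gz=.121,gx=0.):
    B=R.from_euler('z',BY)*R.from_euler('y',tilt)
    return board(strip)-B.apply([.053-gx,0,.052-gz])+B.apply([0,0,-.019])
if __name__=="__main__":
    s=r.get_state()
    M=R.from_quat(s["eef_rot"]).as_matrix()
    print("tilt deg",np.degrees(np.arctan2(-M[2,0],M[0,0])).round(2),"M",np.round(s["moment"],2))
    x,z,ti=[float(a) for a in sys.argv[1:4]]
    t=np.radians(ti);todo(s,tcp([x/1000,0,z/1000],t),down(BY,t))
E
python3 st.py -8 185 15
python3 - <<'E'
from plant import r
from h import *
d=r.snapshot("scene");np.savez("s2.npz",**d)
cv2.imwrite("pics/s2.png",cv2.resize(d["img"][130:330,200:470,::-1],None,fx=2.9,fy=2.9,interpolation=cv2.INTER_CUBIC))
E
```

```text
clock: 5.3
tool_pos: [0.4181, 0.007, 0.2511]
eef_rot: [0.702, -0.081, -0.108, -0.699]
contact_force: [0.6, 0.8, -3.6]
opening: 0.127
clock: 5.38
tool_pos: [0.4189, 0.0068, 0.2508]
eef_rot: [0.702, -0.08, -0.108, -0.699]
contact_force: [0.6, -0.9, -3.4]
opening: 0.132
tilt deg 15.29 M [-0.1  -0.58  0.01]
t 5.38 pos [0.4189 0.0068 0.2508] shift now-axes [136.9 -33.4  -3.4] turn [ 0.0003  0.0046 -0.0049] | shift in target axes [137.1 -32.8  -2.8] F [ 0.6 -0.9 -3.4] open 11.6
```

View pics/s2.png

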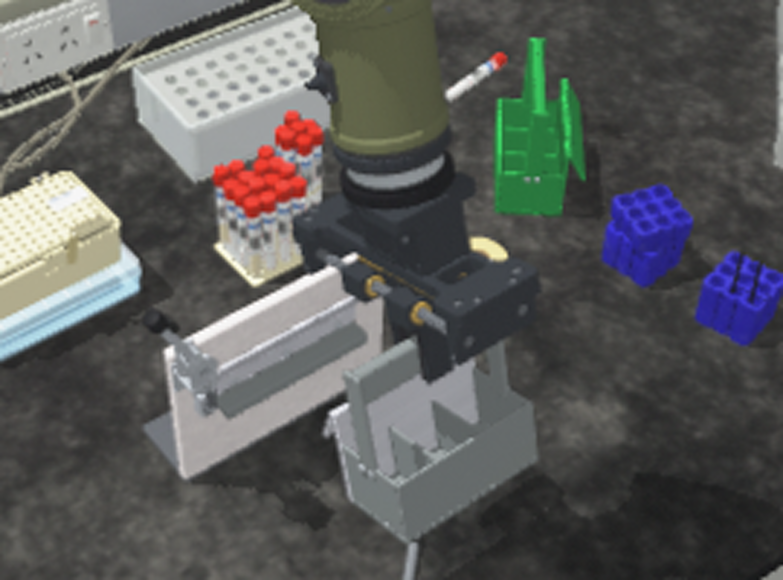

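```bash
cat > pl.py <<'E'
from h import *
import sys
def fit(W,u0,u1,v0,v1,it=4):
    q=W[v0:v1,u0:u1].reshape(-1,3);q=q[~np.isnan(q[:,0])]
    c=np.median(q,0);
    for _ in range(it):
        c=q.mean(0);n=np.linalg.svd(q-c,full_matrices=False)[2][2];e=np.abs((q-c)@n);q=q[e<max(.002,np.percentile(e,80)) ] if e.max()>.002 else q
    return c,n*np.sign(n[0]),len(q)
E
python3 - <<'E'
from pl import *
W=cloud(np.load("s2.npz"))
for box in [(350,376,284,300),(360,380,276,294),(345,365,290,305)]:
    c,n,k=fit(W,*box);print(k,c.round(4),n.round(3),"tilt",np.degrees(np.arcsin(-n[2])).round(2),"yaw",np.degrees(np.arctan2(n[1],n[0])).round(2))
W=cloud(np.load("scene0.npz"))
q=W[260:295,395:425]
for box in [(395,415,275,295),(400,425,270,290)]:
    c,n,k=fit(W,*box);print("orig",k,c.round(4),n.round(3))
E
```

```text
169 [ 0.3732 -0.0082  0.1739] [ 0.891 -0.152  0.428] tilt -25.36 yaw -9.69
259 [ 0.3685 -0.0182  0.1961] [ 0.96   0.051 -0.274] tilt 15.91 yaw 3.06
224 [0.3649 0.0249 0.19  ] [ 0.97   0.037 -0.239] tilt 13.81 yaw 2.16
orig 163 [ 0.4119 -0.1866  0.0313] [ 0.254 -0.393  0.884]
orig 204 [ 0.4159 -0.2119  0.0303] [ 0.408 -0.268  0.873]
```

```bash
python3 -m inch '[[6,-3,0,0,0,0],[11,-3,0,0,0,0],[14,-3,0,0,0,0],[14,-3,0,0,0.001,0],[14,-3,-1,0,0.001,0],[14,-3,-1,0,0.001,0],[14,-3,-1,0,0.001,0],[14,-3,0,0,0,0],[13,-3,0,0,0,0],[11,-3,0,0,0,0],[7,-2,0,0,0,0],[3.5,-1,0,0,0,0]]';python3 -m inch '[[0,0,0,0,0,0]]'; python3 look.py w3; python3 st.py -9 165 15
python3 - <<'E'
from plant import r
from h import *
for n in ["scene","top"]:
    d=r.snapshot(n);np.savez(n+"3.npz",**d)
    a=d["img"][170:300,220:370] if n=="top" else d["img"][150:330,220:420]
    cv2.imwrite(f"pics/{n}3.png",cv2.resize(a[:,:,::-1],None,fx=3.3,fy=3.3,interpolation=cv2.INTER_CUBIC))
E
```

```text
clock: 6.43
tool_pos: [0.5591, 0.0046, 0.248]
eef_rot: [0.703, -0.083, -0.103, -0.699]
contact_force: [-0.0, -0.6, -3.4]
opening: 0.136
clock: 6.52
tool_pos: [0.5587, 0.0049, 0.2482]
eef_rot: [0.703, -0.083, -0.104, -0.699]
contact_force: [-0.4, 1.0, -2.9]
opening: 0.129
tilt deg 15.18 M [-0.05 -0.5  -0.04]
t 6.57 pos [0.558  0.0051 0.2484] shift now-axes [ 6.4 20.4  3.7] turn [ 0.0011 -0.0046 -0.0031] | shift in target axes [ 6.4 20.4  3.7] F [-0.6  0.8 -3.4] open 11.5
```

View pics/w3.png

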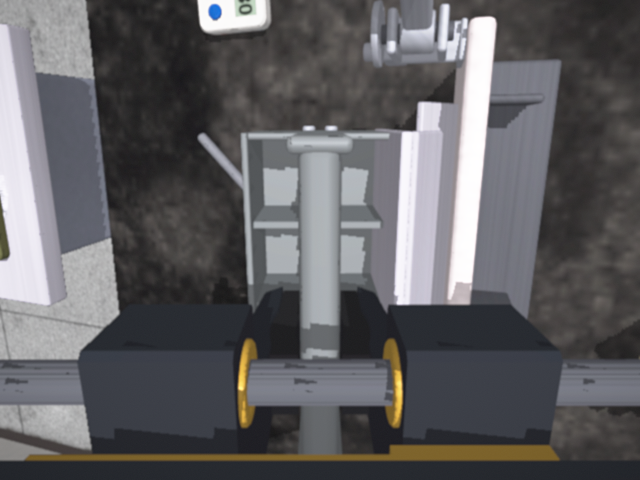

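View pics/scene3.png

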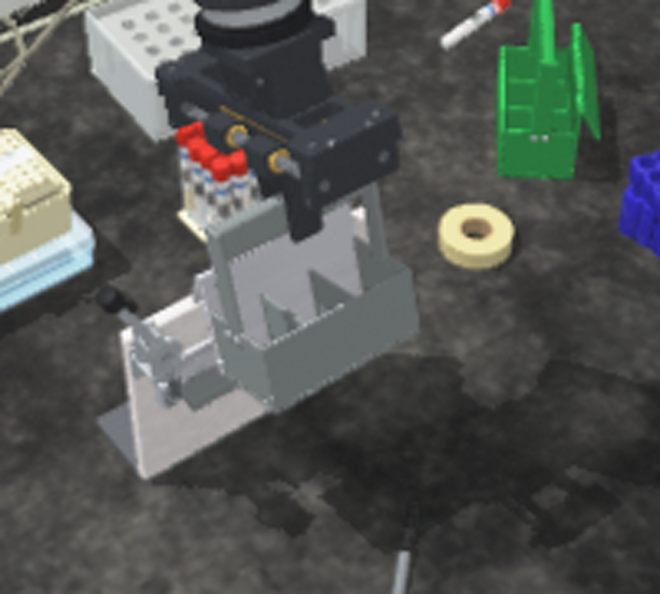

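View pics/top3.png

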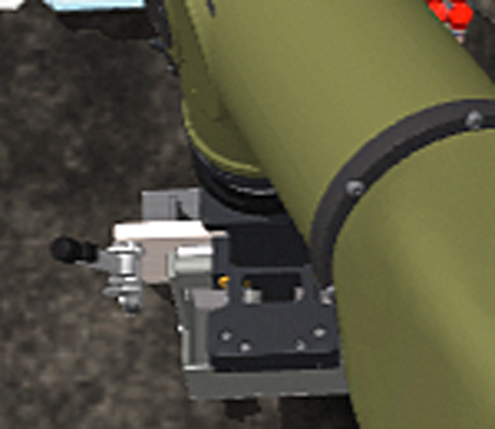

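```bash
cat > wr.py <<'E'
from h import *
def wcloud(f):
    d=np.load(f);K=d["mtx"];T=d["tool_from_camera"];z=d["range_z"].astype(float)
    v,u=np.mgrid[:480,:640];P=np.stack([(u-K[0,2])/K[0,0]*z,(v-K[1,2])/K[1,1]*z,z],-1)@T[:3,:3].T+T[:3,3]
    W=R.from_quat(d["tr"]).apply(P.reshape(-1,3))+d["tp"]
    W=W-np.r_[BO,0];c,s=np.cos(BY),np.sin(BY)
    B=np.stack([c*W[:,0]+s*W[:,1],-s*W[:,0]+c*W[:,1],W[:,2]],-1)*1000
    B[z.ravel()==0]=np.nan
    return B.reshape(480,640,3),P*1000
E
python3 - <<'E'
from wr import *
B,P=wcloud("w3.npz")
for v in [80,120,150,180,210,240,270,295]:
    print(v,[tuple(B[v,u].round(0).astype(int)) for u in range(380,500,8)])
E
```

```text
80 [(np.int64(-62), np.int64(98), np.int64(-1)), (np.int64(-55), np.int64(98), np.int64(-2)), (np.int64(-48), np.int64(98), np.int64(0)), (np.int64(-42), np.int64(98), np.int64(-2)), (np.int64(-35), np.int64(98), np.int64(-1)), (np.int64(-29), np.int64(97), np.int64(-1)), (np.int64(-22), np.int64(97), np.int64(-2)), (np.int64(-16), np.int64(97), np.int64(-1)), (np.int64(-10), np.int64(97), np.int64(0)), (np.int64(-3), np.int64(97), np.int64(0)), (np.int64(-1), np.int64(86), np.int64(123)), (np.int64(1), np.int64(82), np.int64(166)), (np.int64(5), np.int64(82), np.int64(167)), (np.int64(8), np.int64(82), np.int64(167)), (np.int64(26), np.int64(95), np.int64(11))]
120 [(np.int64(-61), np.int64(66), np.int64(-1)), (np.int64(-54), np.int64(66), np.int64(0)), (np.int64(-47), np.int64(66), np.int64(-1)), (np.int64(-40), np.int64(66), np.int64(-3)), (np.int64(-34), np.int64(66), np.int64(-2)), (np.int64(-20), np.int64(65), np.int64(150)), (np.int64(-16), np.int64(65), np.int64(146)), (np.int64(-12), np.int64(65), np.int64(138)), (np.int64(-8), np.int64(65), np.int64(131)), (np.int64(-4), np
[... 3642 characters left out ...]
64(8))]
295 [(np.int64(-34), np.int64(-20), np.int64(184)), (np.int64(-28), np.int64(-10), np.int64(207)), (np.int64(-23), np.int64(-4), np.int64(221)), (np.int64(-20), np.int64(-5), np.int64(218)), (np.int64(-17), np.int64(-7), np.int64(213)), (np.int64(-14), np.int64(-11), np.int64(202)), (np.int64(-10), np.int64(-16), np.int64(190)), (np.int64(-6), np.int64(-41), np.int64(126)), (np.int64(-1), np.int64(-37), np.int64(133)), (np.int64(2), np.int64(-23), np.int64(168)), (np.int64(5), np.int64(-23), np.int64(168)), (np.int64(9), np.int64(-23), np.int64(167)), (np.int64(28), np.int64(-78), np.int64(24)), (np.int64(35), np.int64(-78), np.int64(21)), (np.int64(41), np.int64(-78), np.int64(22))]
```

```bash
python3 -m inch '[[2,4,1.2,0,-0.002,0],[1.2,4.5,1.2,0,-0.002,-0.002],[1.2,4.5,1.3,0,0,0],[1.2,4.5,0,0,0,0],[1.2,4.5,0,0,0,0],[1.2,4.5,0,0,0,0],[1.0,4,0,0,0,0],[0.8,2.5,0,0,0,0],[0,0,0,0,0,0]]'; python3 look.py w4; python3 st.py -9 142 15
python3 - <<'E'
from wr import *
B,P=wcloud("w4.npz")
B=np.round(B)
for v in range(122,150,3):
    print(v,[B[v,u].tolist() for u in range(404,446,8)])
for v in (180,240,290): print(v,[B[v,u].tolist() for u in range(400,470,6)])
E
```

```text
clock: 7.42
tool_pos: [0.5588, 0.009, 0.2135]
eef_rot: [0.703, -0.081, -0.105, -0.699]
contact_force: [-0.2, -0.4, -4.3]
opening: 0.129
tilt deg 15.05 M [-0.02 -0.58  0.01]
t 7.47 pos [0.559  0.0091 0.2139] shift now-axes [ 2.4  9.6 -0.3] turn [ 0.001  -0.0001 -0.0007] | shift in target axes [ 2.3  9.6 -0.3] F [-0.7 -0.2 -3.3] open 11.2
122 [[-37.0, 68.0, -1.0], [nan, nan, nan], [-19.0, 68.0, 149.0], [-15.0, 68.0, 143.0], [-12.0, 68.0, 137.0], [-8.0, 68.0, 130.0]]
125 [[-37.0, 66.0, -0.0], [-22.0, 67.0, 149.0], [-19.0, 67.0, 149.0], [-15.0, 67.0, 144.0], [-12.0, 67.0, 137.0], [-8.0, 67.0, 130.0]]
128 [[-37.0, 64.0, -1.0], [-22.0, 65.0, 147.0], [-19.0, 65.0, 149.0], [-15.0, 65.0, 144.0], [-12.0, 65.0, 137.0], [-8.0, 65.0, 130.0]]
131 [[-23.0, 65.0, 184.0], [-20.0, 65.0, 182.0], [-17.0, 65.0, 177.0], [-15.0, 65.0, 170.0], [-12.0, 64.0, 158.0], [-8.0, 64.0, 131.0]]
134 [[-23.0, 64.0, 185.0], [-20.0, 64.0, 183.0], [-17.0, 64.0, 180.0], [-14.0, 63.0, 172.0], [-11.0, 63.0, 158.0], [-8.0, 62.0, 130.0]]
137 [[-23.0, 63.0, 185.0], [-20.0, 63.0, 183.0], [-17.0, 62.0, 180.0], [-14.0, 62.0, 170.
[... 666 characters left out ...]
6.0, 179.0], [-15.0, 45.0, 173.0], [-13.0, 44.0, 163.0], [-10.0, 43.0, 155.0], [-7.0, 40.0, 128.0], [-4.0, 40.0, 124.0], [-1.0, 39.0, 118.0], [-0.0, 45.0, 165.0], [2.0, 45.0, 167.0]]
240 [[-22.0, 23.0, 185.0], [-20.0, 23.0, 184.0], [-18.0, 22.0, 183.0], [-16.0, 21.0, 176.0], [-13.0, 19.0, 167.0], [-11.0, 16.0, 157.0], [-8.0, 9.0, 130.0], [-5.0, 8.0, 125.0], [-2.0, 7.0, 120.0], [-1.0, 19.0, 165.0], [1.0, 20.0, 167.0], [4.0, 20.0, 167.0]]
290 [[-21.0, 1.0, 184.0], [-19.0, 1.0, 183.0], [-17.0, -0.0, 179.0], [-14.0, -3.0, 172.0], [-12.0, -6.0, 162.0], [-9.0, -10.0, 153.0], [-6.0, -20.0, 126.0], [-3.0, -21.0, 122.0], [-1.0, -8.0, 154.0], [1.0, -3.0, 167.0], [3.0, -3.0, 167.0], [6.0, -2.0, 168.0]]
```

View pics/w4.png

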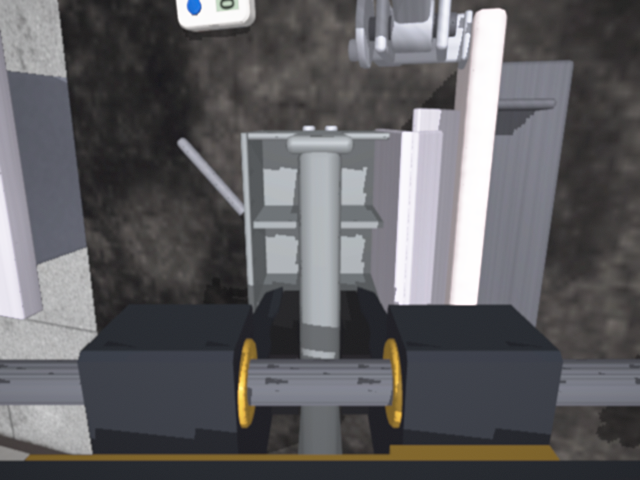

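```bash
python3 -m inch '[[0.5,2,0,0,0,0],[0.5,2.2,0,0,0,0],[0.5,2.2,0,0,0,0],[0.5,2.2,0,0,0,0],[0.3,1,0,0,0,0],[0,0,0,0,0,0]]'; python3 st.py -7.3 137 7.5
```

```text
clock: 7.97
tool_pos: [0.5587, 0.0091, 0.204]
eef_rot: [0.703, -0.08, -0.105, -0.699]
contact_force: [0.8, 0.2, -4.1]
opening: 0.13
tilt deg 15.05 M [-0.   -0.55  0.01]
t 7.97 pos [0.5587 0.0091 0.204 ] shift now-axes [-3.1 11.7 -0.2] turn [ 1.000e-03 -1.000e-04 -1.316e-01] | shift in target axes [-4.6 11.2 -0.2] F [ 0.8  0.2 -4.1] open 11.4
```

```bash
python3 -m inch '[[-0.6,1.9,0,0,0,-0.022],[-0.6,1.9,0,0,0,-0.022],[-0.6,1.9,0,0,0,-0.022],[-0.65,1.9,0,0,0,-0.022],[-0.65,1.9,0,0,0,-0.022],[-0.7,1.9,0,0,0,-0.022],[0,0,0,0,0,0]]'; python3 st.py -5 132 0;python3 st.py -6 134 3; python3 look.py w5
```

```text
clock: 8.55
tool_pos: [0.5526, 0.009, 0.1943]
eef_rot: [0.707, -0.033, -0.058, -0.704]
contact_force: [0.3, 1.0, -2.7]
opening: 0.133
tilt deg 7.38 M [ 0.02 -0.52 -0.03]
t 8.55 pos [0.5526 0.009  0.1943] shift now-axes [-3.  12.7 -0.3] turn [ 0.0011  0.0005 -0.1287] | shift in target axes [-4.6 12.3 -0.3] F [ 0.3  1.  -2.7] open 11.7
tilt deg 7.38 M [ 0.02 -0.52 -0.03]
t 8.55 pos [0.5526 0.009  0.1943] shift now-axes [-1.9  7.9 -0.3] turn [ 0.0011  0.0005 -0.0763] | shift in target axes [-2.5  7.7 -0.3] F [ 0.3  1.  -2.7] open 11.7
```

View pics/w5.png

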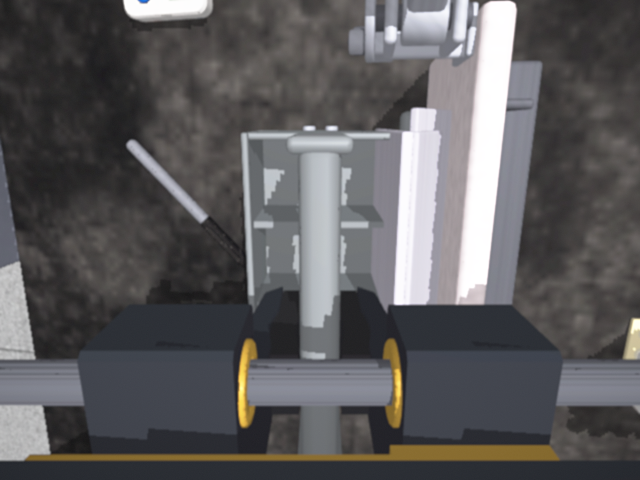

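```bash
python3 -m inch '[[-0.5,1.6,0,0,0,-0.018],[-0.5,1.6,0,0,0,-0.018],[-0.5,1.6,0,0,0,-0.018],[-0.55,1.6,0,0,0,-0.018],[-0.55,1.6,0,0,0,-0.018]]';python3 -m inch '[[-0.55,1.6,0,0,0,-0.018],[-0.6,1.5,0,0,0,-0.018],[0,0,0,0,0,0],[0,0,0,0,0,0]]'; python3 st.py -5 132 0; python3 look.py w6
python3 - <<'E'
from wr import *
B,P=wcloud("w6.npz")
B=np.round(B)
for v in (120,150,180,240,290): print(v,[B[v,u].tolist() for u in range(386,470,6)])
E
```

```text
clock: 9.02
tool_pos: [0.5498, 0.0089, 0.1864]
eef_rot: [0.707, -0.002, -0.026, -0.706]
contact_force: [-0.0, 0.3, -3.1]
opening: 0.134
clock: 9.35
tool_pos: [0.5485, 0.0088, 0.1835]
eef_rot: [0.707, 0.011, -0.014, -0.707]
contact_force: [-0.9, -0.2, -0.5]
opening: 0.13
tilt deg 0.25 M [-0.01 -0.11 -0.02]
t 9.35 pos [0.5485 0.0088 0.1835] shift now-axes [-0.5  1.5 -0.3] turn [ 0.0011 -0.0001 -0.0043] | shift in target axes [-0.5  1.5 -0.3] F [-0.9 -0.2 -0.5] open 11.5
120 [[-23.0, 69.0, 90.0], [-21.0, 69.0, 96.0], [-18.0, 69.0, 94.0], [-15.0, 69.0, 96.0], [-22.0, 69.0, 147.0], [-20.0, 69.0, 150.0], [-16.0, 69.0, 145.0], [-12.0, 69.0, 138.0], [-8.0, 69.0, 129.0], [-3.0, 69.0, 122.0], [-1.0, 69.0, 124.0], [-1.0, 69.0, 133.0], [-1.0, 69.0, 142.0], [-1.0, 69.0, 151.0]]
150 [[-28.0, 56.0, 126.0], [-28.0, 57.0, 143.0], [-28.0, 58.0, 157.0], [-26.0, 58.0, 162.0], [-24.0, 58.0, 162.0], [-22.0, 58.0, 162.0], [-18.0, 58.0, 156.0], [-14.0, 57.0, 149.0], [-10.0, 57.0, 143.0], [-5.0, 56.0, 134.0], [-1.0, 56.0, 128.0], [-1.0, 56.0, 138.0], [nan, nan, nan], [-1.0, 57.0, 153.0]]
180 [[-28.0, 42.0, 1
[... 191 characters left out ...]
.0, 122.0], [-1.0, 43.0, 132.0], [-1.0, 44.0, 140.0], [-1.0, 45.0, 149.0], [nan, nan, nan]]
240 [[-28.0, 16.0, 136.0], [-28.0, 20.0, 153.0], [-27.0, 23.0, 162.0], [-25.0, 23.0, 162.0], [-22.0, 23.0, 163.0], [-19.0, 21.0, 156.0], [-14.0, 19.0, 149.0], [-10.0, 17.0, 142.0], [-5.0, 15.0, 132.0], [-1.0, 14.0, 131.0], [-1.0, 17.0, 139.0], [-1.0, 19.0, 148.0], [-1.0, 21.0, 155.0], [-1.0, 23.0, 163.0]]
290 [[-28.0, -6.0, 143.0], [-28.0, -0.0, 158.0], [-26.0, 1.0, 162.0], [-23.0, 1.0, 161.0], [-21.0, 1.0, 162.0], [-17.0, -2.0, 154.0], [-12.0, -5.0, 146.0], [-7.0, -9.0, 137.0], [-1.0, -13.0, 126.0], [-1.0, -9.0, 135.0], [-1.0, -5.0, 146.0], [-1.0, -2.0, 153.0], [-1.0, 1.0, 162.0], [-1.0, 3.0, 167.0]]
```

View pics/w6.png

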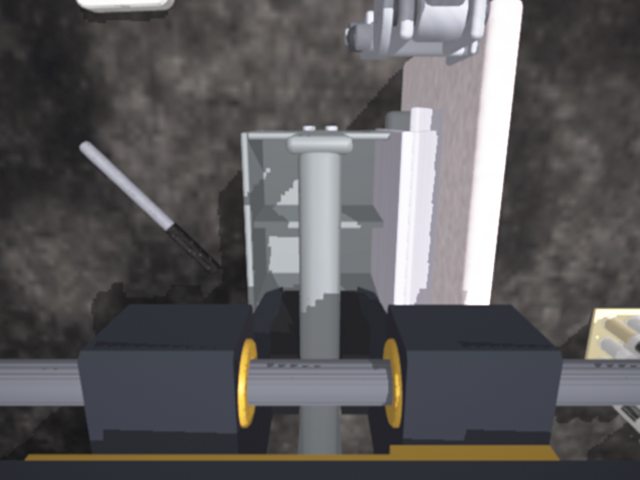

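```bash
python3 -m inch '[[0,0.7,0,0,0,-0.002],[0,0.7,0,0,0,-0.002],[0,0,0,0,0,0]]';python3 st.py -5 132 0; python3 -m inch '[[0,0.7,0,0,0,0],[0,0.7,0,0,0,0],[0,0,0,0,0,0]]';python3 st.py -5 132 0
```

```text
clock: 9.65
tool_pos: [0.5486, 0.0088, 0.1834]
eef_rot: [0.708, 0.013, -0.012, -0.706]
contact_force: [-3.8, -1.1, 10.7]
opening: 0.13
tilt deg -0.05 M [-0.17  0.56 -0.04]
t 9.65 pos [0.5486 0.0088 0.1834] shift now-axes [-0.6  1.4 -0.3] turn [ 0.0018 -0.0002  0.0008] | shift in target axes [-0.6  1.4 -0.3] F [-3.8 -1.1 10.7] open 11.4
clock: 9.9
tool_pos: [0.5486, 0.0088, 0.1834]
eef_rot: [0.708, 0.013, -0.012, -0.706]
contact_force: [-5.5, -2.2, 22.1]
opening: 0.132
tilt deg -0.09 M [-0.3   1.26 -0.01]
t 9.9 pos [0.5486 0.0088 0.1834] shift now-axes [-0.6  1.4 -0.3] turn [ 0.0025 -0.0004  0.0015] | shift in target axes [-0.6  1.4 -0.3] F [-5.5 -2.2 22.1] open 11.6
```

```bash
python3 -m inch '[[0,-1.4,0,0,0,0],[0,-1.2,0,0,0,0.002],[0,0,0,0,0,0]]';python3 -m inch '[[0,0,0,0,0,0],[0,0,0,0,0,0],[0,0,0,0,0,0],[0,0,0,0,0,0],[0,0,0,0,0,0]]' 40 30;python3 look.py w7; python3 st.py -5 132 0
python3 - <<'E'
from wr import *
B,P=wcloud("w7.npz")
B=np.round(B)
for v in (150,180,240,290): print(v,[B[v,u].tolist() for u in range(386,450,6)])
E
```

```text
clock: 10.15
tool_pos: [0.5485, 0.0088, 0.1834]
eef_rot: [0.707, 0.012, -0.013, -0.707]
contact_force: [-0.3, -1.2, 6.5]
opening: 0.128
clock: 10.57
tool_pos: [0.5481, 0.0088, 0.1828]
eef_rot: [0.707, 0.012, -0.013, -0.707]
contact_force: [0.6, -0.3, -0.5]
opening: 0.449
tilt deg 0.13 M [ 0.01 -0.1   0.05]
t 10.62 pos [0.5482 0.0088 0.1828] shift now-axes [-0.1  0.8 -0.4] turn [ 0.0008  0.0002 -0.0022] | shift in target axes [-0.1  0.8 -0.4] F [0.8 0.5 0. ] open 40.1
150 [[-28.0, 56.0, 123.0], [-28.0, 57.0, 140.0], [-28.0, 58.0, 155.0], [-27.0, 58.0, 162.0], [-25.0, 58.0, 162.0], [-22.0, 58.0, 162.0], [-19.0, 58.0, 158.0], [-15.0, 57.0, 151.0], [-11.0, 57.0, 144.0], [-6.0, 56.0, 135.0], [-1.0, 56.0, 127.0]]
180 [[-28.0, 42.0, 126.0], [-28.0, 44.0, 143.0], [-28.0, 46.0, 158.0], [-26.0, 47.0, 162.0], [-24.0, 47.0, 162.0], [-22.0, 47.0, 162.0], [-18.0, 46.0, 156.0], [-14.0, 45.0, 149.0], [-10.0, 44.0, 142.0], [-4.0, 43.0, 132.0], [-1.0, 43.0, 129.0]]
240 [[-28.0, 15.0, 134.0], [-28.0, 20.0, 151.0], [-28.0, 23.0, 163.0], [-25.0, 23.0, 161.0], [-23.0, 23.0, 161.0], [-19.0, 22.0, 158.0], [-16.0, 20.0, 152.0], [-11.0, 18.0, 145.0], [-6.0, 15.0, 134.0], [-1.0, 14.0, 128.0], [-1.0, 16.0, 137.0]]
290 [[-35.0, 10.0, 182.0], [-32.0, 10.0, 182.0], [-31.0, 11.0, 186.0], [-29.0, 11.0, 185.0], [-22.0, 2.0, 162.0], [-18.0, -1.0, 156.0], [-13.0, -4.0, 146.0], [-8.0, -8.0, 138.0], [-1.0, -13.0, 125.0], [-1.0, -9.0, 134.0], [-1.0, -5.0, 144.0]]
```

View pics/w7.png

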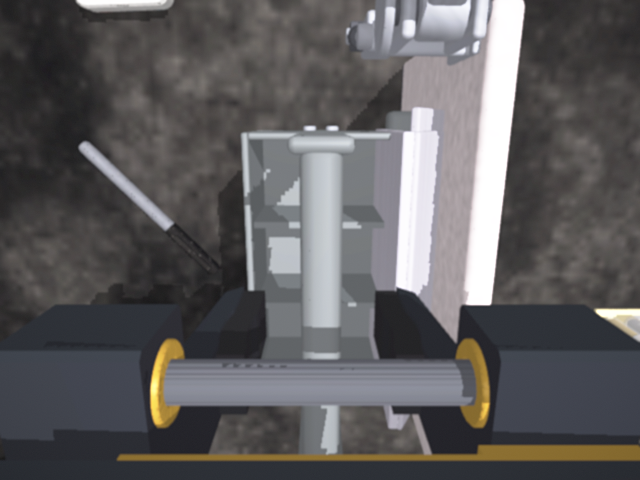

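```bash
python3 -m inch '[[0,-6,0,0,0,0],[0,-12,0,0,0,0],[0,-20,0,0,0,0],[0,-25,0,0,0,0],[0,-25,0,0,0,0],[0,-20,0,0,0,0],[0,-10,0,0,0,0],[0,-3,0,0,0,0],[0,0,0,0,0,0]]'; python3 look.py w8
python3 - <<'E'
from wr import *
from plant import r
B,P=wcloud("w8.npz");B=np.round(B)
for v in (150,200,250): print(v,[B[v,u].tolist() for u in range(340,440,8)])
s=r.get_state()
p=board([-.021,.168,.303]);todo(s,p,down(BY)); todo(s,board([-.021,.168,.222]),down(BY))
E
```

```text
clock: 11.37
tool_pos: [0.5485, 0.0088, 0.3043]
eef_rot: [0.707, 0.012, -0.013, -0.707]
contact_force: [0.1, 0.7, -0.4]
opening: 0.453
150 [[-42.0, 46.0, 81.0], [-35.0, 46.0, 81.0], [-28.0, 46.0, 82.0], [-28.0, 50.0, 146.0], [-24.0, 51.0, 162.0], [-18.0, 50.0, 157.0], [-11.0, 50.0, 144.0], [-1.0, 48.0, 118.0], [-1.0, 50.0, 149.0], [1.0, 51.0, 166.0], [6.0, 51.0, 167.0], [50.0, 42.0, 8.0], [57.0, 42.0, 9.0]]
200 [[-41.0, 4.0, 81.0], [-34.0, 4.0, 81.0], [-28.0, 6.0, 93.0], [-28.0, 17.0, 156.0], [-23.0, 18.0, 161.0], [-17.0, 16.0, 153.0], [-9.0, 14.0, 141.0], [-1.0, 12.0, 128.0], [-1.0, 17.0, 160.0], [2.0, 19.0, 168.0], [8.0, 19.0, 167.0], [53.0, -9.0, 8.0], [61.0, -9.0, 9.0]]
250 [[-40.0, -42.0, 79.0], [-33.0, -41.0, 82.0], [-28.0, -34.0, 104.0], [-28.0, -17.0, 161.0], [-22.0, -17.0, 162.0], [-15.0, -21.0, 150.0], [-7.0, -25.0, 136.0], [-2.0, -24.0, 140.0], [-1.0, -16.0, 165.0], [4.0, -16.0, 167.0], [11.0, -17.0, 164.0], [57.0, -63.0, 8.0], [65.0, -62.0, 9.0]]
t 11.42 pos [0.548  0.0087 0.3033] shift now-axes [ 37.    0.  167.8] turn [ 0.0013  0.0001 -0.003 ] | shift in target axes [ 37.    0.3 167.8] F [ 0.7  0.2 -1.4] open 39.6
t 11.42 pos [0.548  0.0087 0.3033] shift now-axes [ 37.3  81.  167.9] turn [ 0.0013  0.0001 -0.003 ] | shift in target axes [ 37.   81.3 167.8] F [ 0.7  0.2 -1.4] open 39.6
```

View pics/w8.png

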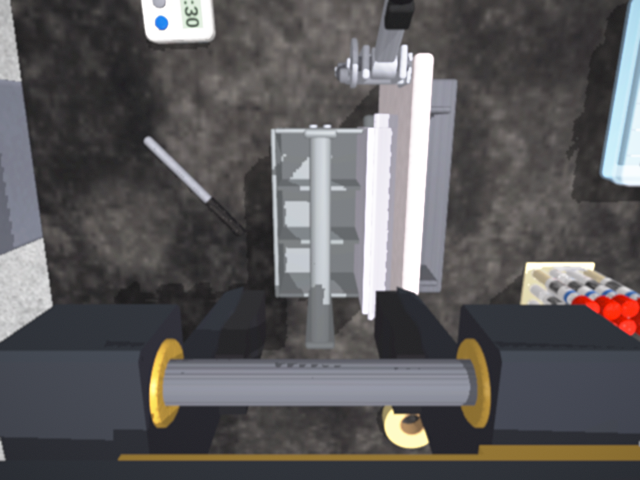

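The caddy hangs home: its plate top reads z 162–163 and it is centred. The wrist image shows the lever tip at (400,12). Now over to the latch side.

```bash
python3 -m inch '[[2,0,9,0,0,0],[3.5,0,15,0,0,0],[4.5,0,20,0,0,0],[4.5,0,21,0,0,0],[4.5,0,21,0,0,0],[4.5,0,21,0,0,0],[4.5,0,21,0,0,0],[4,0,20,0,0,0],[3,0,13,0,0,0],[2,0,7,0,0,0],[0,0,0,0,0,0]]' 0 20; python3 look.py w9;python3 - <<'E'
from wr import *
from plant import r
for n in ["scene","top"]:
    W=cloud(r.snapshot(n)).reshape(-1,3)-np.r_[BO,0];c,s_=np.cos(BY),np.sin(BY)
    B=np.stack([c*W[:,0]+s_*W[:,1],-s_*W[:,0]+c*W[:,1],W[:,2]],-1)*1000
    q=B[(np.abs(B[:,0]+21)<30)&(B[:,1]>105)&(B[:,1]<150)&(B[:,2]>215)&(B[:,2]<262)]
    if len(q): print(n,len(q),np.percentile(q,[5,50,95],axis=0).round())
s=r.get_state();todo(s,board([-.021,.168,.222]),down(BY))
E
```

```text
clock: 12.33
tool_pos: [0.5791, 0.1801, 0.3029]
eef_rot: [0.707, 0.012, -0.015, -0.707]
contact_force: [0.3, -0.2, 0.1]
opening: 0.005
scene 94 [[-29. 114. 218.]
 [-26. 125. 241.]
 [-17. 135. 252.]]
t 12.48 pos [0.5796 0.1765 0.3033] shift now-axes [-0.2 81.3  1.4] turn [ 0.0026 -0.0015 -0.0027] | shift in target axes [-0.4 81.3  1.2] F [-0.5 -0.2  0. ] open 0.3
```

View pics/w9.png

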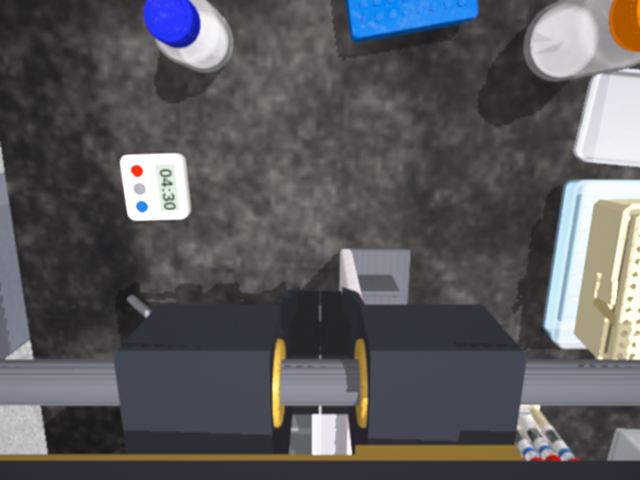

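```bash
python3 -m inch '[[0,8,0,0,0,0],[0,14,0,0,0,0],[0,18,0,0,0,0],[0,18,0,0,0,0],[0,13,0,0,0,0],[0,7,0,0,0,0],[0,3,0,0,0,0],[0,0,0,0,0,0]]';python3 -m inch '[[0,0,-4,0,0,0],[0,0,-6,0,0,0],[0,0,-6,0,0,0],[0,0,-6,0,0,0],[0,0,-6,0,0,0],[0,0,-6,0,0,0]]'
python3 - <<'E'
from plant import r
from h import *
s=r.get_state();todo(s,board([-.021,.098,.222]),down(BY))
d=r.snapshot("scene")
cv2.imwrite("pics/s5.png",cv2.resize(d["img"][130:320,200:420,::-1],None,fx=3,fy=3,interpolation=cv2.INTER_CUBIC))
E
```

```text
clock: 13.15
tool_pos: [0.5792, 0.1773, 0.2222]
eef_rot: [0.708, 0.011, -0.013, -0.706]
contact_force: [0.1, 0.7, 0.3]
opening: 0.003
clock: 13.65
tool_pos: [0.5809, 0.1445, 0.2235]
eef_rot: [-0.707, -0.012, 0.013, 0.707]
contact_force: [-0.1, 2.4, 0.8]
opening: 0.008
t 13.65 pos [0.5809 0.1445 0.2235] shift now-axes [ -0.6   1.5 -36.8] turn [-0.0009  0.0006 -0.0005] | shift in target axes [ -0.6   1.5 -36.8] F [-0.1  2.4  0.8] open 0.7
```

View pics/s5.png

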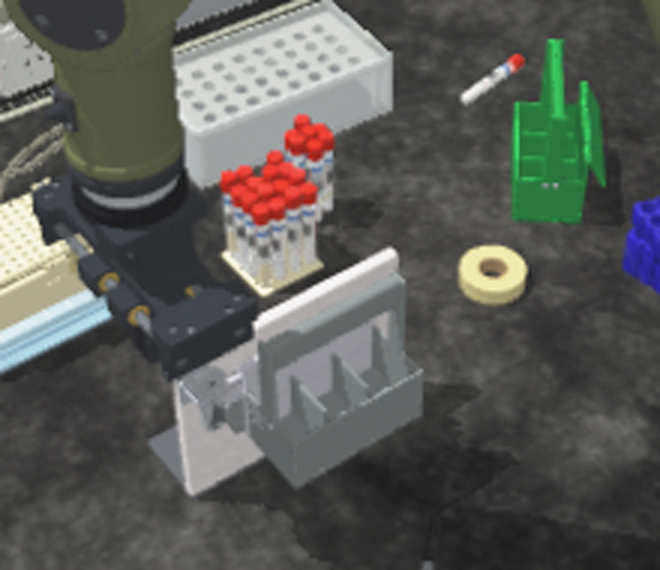

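Contact with the lever reads about 2.4 N, so I'll continue the sweep.

```bash
python3 -m inch '[[0,0,-6,0,0,0],[0,0,-6,0,0,0],[0,0,-6,0,0,0],[0,0,-6,0,0,0]]'; python3 -m inch '[[0,0,-6,0,0,0],[0,0,-5,0,0,0],[0,0,-3,0,0,0],[0,0,0,0,0,0],[0,0,0,0,0,0]]'
python3 - <<'E'
from plant import r
from h import *
s=r.get_state();todo(s,board([-.021,.098,.222]),down(BY))
d=r.snapshot("scene")
cv2.imwrite("pics/s6.png",cv2.resize(d["img"][130:320,200:420,::-1],None,fx=3,fy=3,interpolation=cv2.INTER_CUBIC))
E
```

```text
clock: 14.03
tool_pos: [0.5813, 0.1188, 0.2226]
eef_rot: [0.708, 0.011, -0.013, -0.706]
contact_force: [-0.0, 0.5, 1.4]
opening: 0.001
clock: 14.45
tool_pos: [0.5819, 0.1058, 0.2227]
eef_rot: [0.707, 0.011, -0.013, -0.707]
contact_force: [-0.7, 0.7, 0.3]
opening: 0.005
t 14.45 pos [0.5819 0.1058 0.2227] shift now-axes [-0.2  0.7  1.9] turn [ 0.001  -0.0003 -0.0022] | shift in target axes [-0.2  0.7  1.9] F [-0.7  0.7  0.3] open 0.5
```

View pics/s6.png

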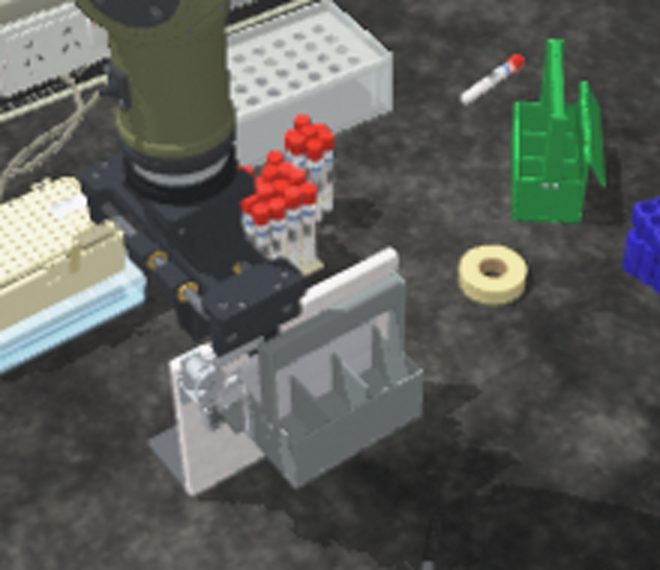

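```bash
python3 -m inch '[[0,-8,4,0,0,0],[0,-20,6,0,0,0],[0,-30,8,0,0,0],[0,-35,5,0,0,0],[0,-25,0,0,0,0],[0,-10,0,0,0,0],[-20,0,-10,0,0,0],[-30,0,-25,0,0,0],[-25,0,-30,0,0,0],[-10,0,-20,0,0,0],[0,0,0,0,0,0],[0,0,0,0,0,0]]'; python3 look.py w10
python3 - <<'E'
from plant import r
from wr import *
d=r.snapshot("scene")
cv2.imwrite("pics/s7.png",cv2.resize(d["img"][170:320,220:390,::-1],None,fx=4,fy=4,interpolation=cv2.INTER_CUBIC))
cv2.imwrite("pics/s7f.png",d["img"][:,:,::-1])
s=r.get_state();print(s["tool_pos"],s["contact_force"])
E
```

```text
clock: 15.5
tool_pos: [0.4989, 0.0402, 0.3509]
eef_rot: [0.708, 0.011, -0.012, -0.706]
contact_force: [0.4, 1.0, -0.5]
opening: 0.0
[0.49979673 0.0424637  0.35105165] [-3.01113400e-01 -9.13533539e-01  8.64716974e-05]
```

View pics/s7.png

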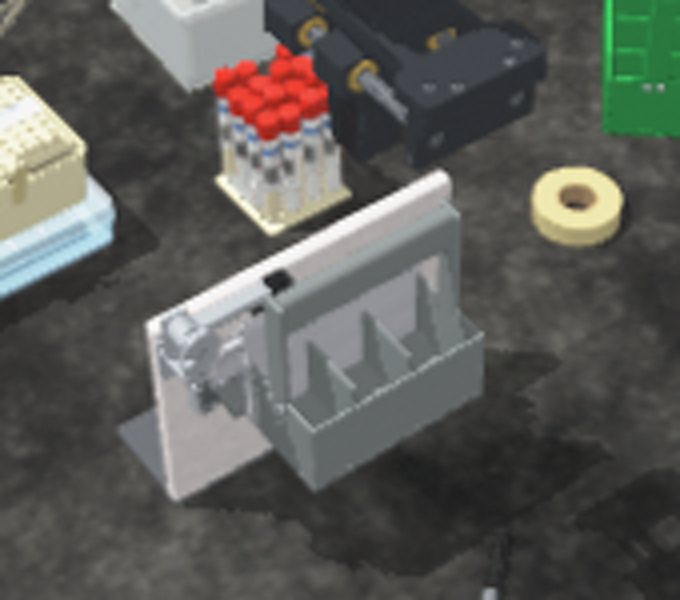

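View pics/w10.png

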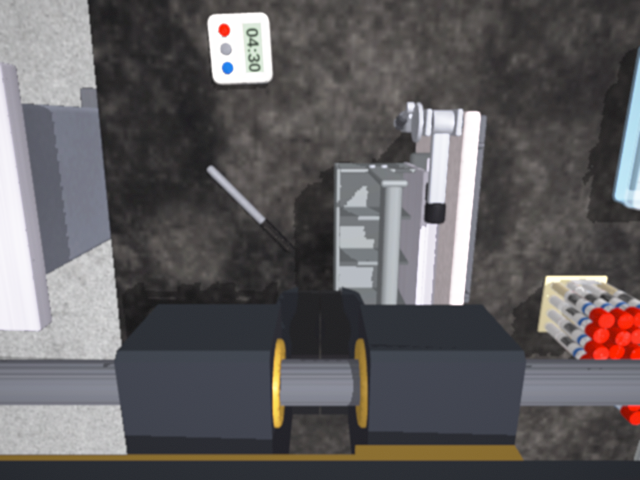

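View pics/s7f.png

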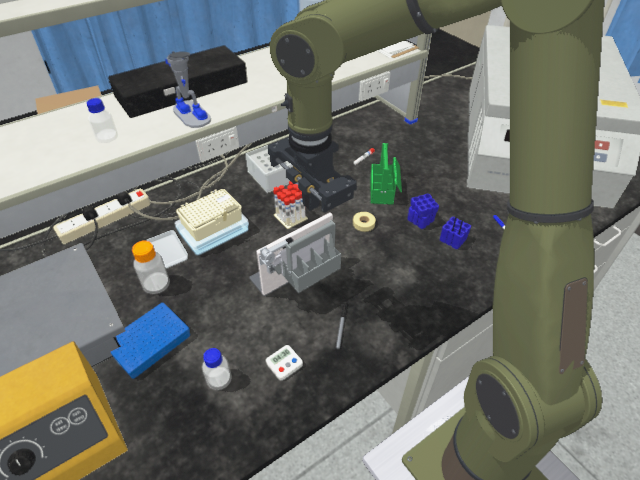

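The lever lies over the caddy's back, with its grip at (435,212) in the wrist view. I'll check lever level, caddy pose and bystanders, then hand in.

Run:
```python
from plant import r
from wr import *
B,P=wcloud("w10.npz");B=np.round(B,1)
for v,u in [(135,440),(160,440),(185,438),(200,436),(212,435)]: print("lever",v,u,B[v,u])
for v in (250,280): print("plate/strip",[B[v,u].tolist() for u in range(410,450,7)])
for v in (200,240,270): print("handle",B[v,391])
q=B[180:300,380:402].reshape(-1,3);q=q[q[:,2]>205];print("handle rect",rect(q[:,:2]/1000),np.median(q[:,2]))
a=np.load("scene0.npz")["img"].astype(int);b=cv2.imread("pics/s7f.png")[:,:,::-1].astype(int)
for n,(u0,u1,v0,v1) in dict(tape=(350,380,208,235),timer=(262,306,340,382),bottle=(200,235,342,392),marker=(332,350,310,352)).items():
    print(n,np.abs(a-b)[v0:v1,u0:u1].mean().round(1))
```

```text
lever 135 440 [-22.8  92.4 184.2]
lever 160 440 [-21.8  75.2 185.2]
lever 185 438 [-22.1  57.5 185.5]
lever 200 436 [-22.3  46.3 183.6]
lever 212 435 [-23.9  38.5 189. ]
plate/strip [[-28.0, -7.2, 131.2], [-28.2, 0.8, 158.5], [-23.1, 1.6, 161.0], [-14.3, -2.0, 149.1], [-1.6, -9.2, 124.7], [nan, nan, nan]]
plate/strip [[-28.3, -32.3, 139.2], [-27.8, -23.4, 163.1], [-21.4, -24.4, 160.4], [-10.8, -31.2, 142.2], [-1.6, -35.2, 131.6], [-1.5, -27.6, 151.9]]
handle [-59.9  51.5 212.8]
handle [-58.8  24.2 213.2]
handle [-57.8   2.4 212.2]
handle rect ((-58.61747360229492, 22.59078025817871), (14.708969116210938, 84.7303237915039), 2.068314552307129) 212.7
tape 0.5
timer 0.4
bottle 0.5
marker 0.6
```

```bash
python3 -m inch '[[0,0,0,0,0,0],[0,0,0,0,0,0],[0,0,0,0,0,0]]'; python3 -c "
from plant import r
print(r.finish_job())"
```

```text
clock: 15.85
tool_pos: [0.4996, 0.0423, 0.3509]
eef_rot: [0.707, 0.012, -0.014, -0.707]
contact_force: [1.0, -0.6, 0.0]
opening: 0.005
the job is handed in; nothing more can be done
None
```

The caddy is hanging on the board's cleat with the spring latch closed over its back. I handed the job in at 15.9 s, with the gripper clear of everything. I picked the caddy up by its handle, tipped it 15°, lowered and levelled the strip into the cleat, and let go before flipping the lever.

**Caddy:**
- **Fit:** it would not go further under a 22 N push, and stayed put when released. Its back-plate top read about 162 mm, against 163 expected.
- **Level and centring:** it looked level and parallel to the board. Its end was within about 1 mm of centred when measured just before lowering.

**Latch:** the lever reads level, with its top at about 184–185 mm where 186 is expected when closed. Its grip lies above the caddy's back.

**Bystanders:** the tape, timer, bottle and marker look unchanged in the scene camera.

**Small disagreements:**
- **Gripper height:** when the caddy bottomed out, the gripper was about 1.4 mm higher than calculated.
- **Handle reading:** the final check put the handle top at 213 mm, against 215 expected. The wrist camera's heights had also read about 1.5 mm low on the handle before I picked it up, so I put this down to measurement error.

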